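# Clear the balm tin, then set the grooming brush under the drill

### The arm

A 6-joint arm with a two-finger parallel gripper is mounted at the origin on the work surface. World frame = base frame: x ahead of the robot, y to its left, z up, the work surface at z = 0. Lengths are in m, angles in rad, forces in N, time in s.
With the tool pointing down it reaches from about 0.35 to 0.775 m from the base axis. Payload 7.3 kg.
Tool frame: the origin (TCP) lies at the centre of the arm's flange, where the gripper is bolted on; the fingertips stand 178 mm ahead of it and the grasp point (between the pads) lies 159 mm ahead of it; z points along the fingers, y is the line along which they close (so a half turn about z gives the same grasp; the last joint's range is limited). The gripper opens to 92 mm and grips with 3 to 60 N. Pads are 19 mm wide; open, the fingers measure 130 mm over their backs; the gripper's body (75 mm by 190 mm) begins 47 mm behind the grasp point.
Start: joints at [1.02, 0.342, 1.524, -0, 1.275, -0.146], TCP at [0.207, 0.483, 0.405] pointing down, gripper open.
Joint ranges: [-2.53, 2.53], [-0.77, 2.02], [0.04, 2.7], [-1, 4.14], [0.28, 2.66], [-3.11, 3.11]. Speed limits (rad/s): [2.57, 2.57, 3.14, 3.14, 3.14, 3.14].

### API

Orientations are given as [roll, pitch, yaw] about the fixed x, y, z axes, in that order (R = Rz(yaw) Ry(pitch) Rx(roll)).
In Python, from cell import telemetry, vision, ticket gives the robot as it stands.
- The arm moves only by the shell command python3 -m crank 'ROWS' [FORCE]. ROWS is JSON, a list of rows, each a list of 5 numbers: the gripper command: -1 is shut, 1 is fully open, values between are in proportion, then the shift along the tool's x, y, z in mm, then the turn about the tool's z in rad. In form: [[fingers, dx, dy, dz, roll], ...]. A call has 1 to 12 rows; each row is the pose to reach, as a shift and turn from the pose commanded when the call began, along the tool's axes at that moment; what a row does not reach only later rows make up. A row lasts 1/12 s, in which the tool goes at most 41.7 mm and 7.16 degrees, less where a joint would pass 70% of its speed; a pose out of reach is approached as far as the arm can. A call with a gripper value outside its range is refused whole. The fingers move at their own pace and stop on an object; FORCE is the grip in N (left out, the last holds). Time passes only in rows, so rows that repeat a pose let the fingers close. It gives the time, the measured TCP pose, the force, the opening and the grip force at its end, in the units of the state.
- telemetry.observe(): the state, without advancing time (a new reading comes with each control period).
- vision.read_camera(name): name is "side" or "top"; returns (picture, depth): 384x512x3 uint8, red, green, blue; 384x512 float32, m along the optical axis (not along the pixel's ray), 0 where there is no reading.
- vision.get_calibration(name): a dict with "camera_matrix" (3x3 intrinsics, pixels), "dist" ([k1, k2, p1, p2, k3] as OpenCV has them; the pictures are not rectified), "rvec" (rotation vector, rad) and "tvec" (3), from world to camera coordinates, as OpenCV has them. Camera axes: x right, y down, z forward; pixel columns grow to the right and rows downward; lengths in m; the calibration is good to about 2 mm. A picture is of the moment at which its call begins. get_calibration takes no time and is no camera call.
- ticket.hand_in(): hands the job in; it is judged then, once.
The state is a dict: "time": time; "qpos": joint angles; "qvel": joint speeds; "joint_efforts": joint torques, N m; "tool_pos": TCP position; "tool_rot": TCP orientation; "contact_force": force on the tool from outside, world axes, zero at the start; "torque": the same for the moment, N m; "opening": finger opening in m; "grip_force": force on a finger pad.
Only numpy, scipy, OpenCV 4.12 (cv2) and the standard library are available. Lean on these libraries where they do the work, as an engineer would, in place of code of your own. Each camera call takes 0.05 s, during which the arm holds its last target. There are 200 camera calls.

### The job

The grooming brush is to get a hanging hole. First take the balm tin off the drill stand's base plate and stand it wholly on the round cork mat; then draw the brush out of its cubby, lay it flat on the open bench and let go, since only by its head can it be put into the stand. Then lay it pad down on the base plate with the handle straight in under the bit and its end home against the steel stop, so that the bit points at the white dot; drop nothing, leave the brush there and leave the other things where they are.

Things in the scene. Friction and masses are not known exactly. Their poses are not given: they have to be found in the camera images.
- tin: closed round aluminium balm tin with a twist cap, 60 mm across, 32 mm tall, about 0.12 kg, standing upright at the start on the drill stand's base plate, in front of the anvil, just where the brush's head has to lie. Origin: centre of its underside, z up.
- cork_mat: round cork mat fixed on the bench, 150 mm across, 5 mm thick; it and the steel bowl change places. Origin: centre of its underside (bench level).
- brush: wooden dog brush, 191 mm long, 0.2 kg. Origin: centre of the pad's underside; handle along its -x, z up. Head: x -43..43 mm, 56 mm wide (y), hard rubber pad (z 0..16) under a wooden back (z 16..36). Handle: x -148..-43, 26 mm wide, z 15.5..33.5. Lies stably on its pad. At the start pad down on the bench, head in the cubby under its roof, 85 to 100 mm of handle sticking out.
- brush_mark (a point): middle of the white dot (10 mm across) on top of the handle, at x -126 mm in the brush's frame, 22 mm from the handle's end.
- handle_end (a point): middle of the flat end face of the handle, at x -148, z 24.5 mm in the brush's frame.
- cubby: fixed plywood cubby, 136 mm wide, 135 deep, 74 high (with a carton on the roof 104), open on one side only. Origin: at bench level in the middle of the mouth; its -x points straight out of the mouth, towards the middle of the bench. Inside 112 mm wide, 62 high, 123 deep, floored by the bench.
- drill_stand: fixed drill stand. Origin: at bench level below the bit; work goes in along its +x; column at x 85 mm. Base plate: x -185..115, 130 wide, top z 8. Steel anvil block on it: x -55..95, 90 wide, top z 22. Carriage above: x -60..115, 90 wide, z 78..153, motor on top to z 283: it keeps a gripper off the handle below.
- bit_tip (a point): tip of the downward drill bit, fixed, 52 mm above the bench on the drill stand's origin; 10 mm above the handle of a brush lying on the base plate.
- stop_face (a point): middle of the face (looking to -x) of the steel stop on the anvil, at x 22.5, z 32 mm in the drill stand's frame and with its axes; stop 70 mm wide, z 22..58, rigid. With the pad on the base plate the handle clears the anvil by 1.5 mm; with its end on the stop and the handle pointing along the stand's +x, the dot is under the bit and the brush's origin at x -126 mm.
- bowl: bystander: round stainless bowl, 130 mm across, 48 mm tall. Origin: centre of its underside.
- mitt: bystander: black hard rubber grooming mitt, about 160 x 115 x 30 mm, near the drill stand. Origin: underside of its palm.
- finger_toothbrush: bystander: orange finger toothbrush, 58 x 23 x 24 mm, between mat and cubby. Origin: centre of its underside.
- comb: bystander: steel comb, 180 x 33 x 6 mm, lying near the cubby. Origin: on its spine.

How it is judged:
By the outcome, as a careful person would: the job done as asked, in the order asked, and still so for the second after the job is handed in, with the robot touching nothing.
It also fails if it takes over 67 s, if anything falls off the work surface, if the arm or the gripper's body presses on something with over 40 N, if the wrist force passes 120 N, or if a joint passes its speed limit or range.

## Working session

There is one attempt and no reset: what is moved stays moved. The work goes in short steps, Python scripts to look and compute and a shell command to move; the robot and the scene stay as the last step left them, time stands still between calls to the robot, and variables do not carry over. Pictures are saved under pics/ and viewed, at most 10 in all, crops included, and the job is handed in when it is done.

```bash
mkdir -p pics; ls; cat > h.py <<'E'
import numpy as np, cv2
from cell import telemetry, vision, ticket
def cap(n):
    im,d=vision.read_camera(n); np.savez(f'{n}.npz',im=im,d=d); return im,d
def load(n):
    z=np.load(f'{n}.npz'); return z['im'],z['d']
def cal(n):
    c=vision.get_calibration(n); R=cv2.Rodrigues(np.array(c['rvec'],float))[0]
    return np.array(c['camera_matrix'],float),np.array(c['dist'],float),R,np.array(c['tvec'],float).ravel()
def rays(n,uv):
    K,D,R,t=cal(n); p=cv2.undistortPoints(np.array(uv,float).reshape(-1,1,2),K,D)[:,0]
    return -R.T@t, np.c_[p,np.ones(len(p))]@R
def onz(n,uv,z):
    o,r=rays(n,uv); return o+r*((z-o[2])/r[:,2])[:,None]
def cloud(n,d):
    h,w=d.shape; g=np.stack(np.meshgrid(np.arange(w),np.arange(h)),-1).reshape(-1,2)
    o,r=rays(n,g); P=o+r*d.reshape(-1,1); P[d.ravel()==0]=np.nan; return P.reshape(h,w,3)
def proj(n,P):
    K,D,R,t=cal(n); return cv2.projectPoints(np.array(P,float).reshape(-1,1,3),cv2.Rodrigues(R)[0],t,K,D)[0][:,0]
E
python3 - <<'E'
from h import *
for n in('top','side'):
    im,d=cap(n); cv2.imwrite(f'pics/{n}0.png',cv2.resize(im[:,:,::-1],(768,576)))
    K,D,R,t=cal(n); print(n,-R.T@t,R[2],K[0,0],D, (d>0).mean())
s=telemetry.observe(); print(s)
E
```

```text
pics
top [0.35625477 0.00984476 1.20369026] [ 0.20728865 -0.00117986 -0.97827911] 450.193252673795 [0.00267264 0.         0.         0.         0.        ] 0.996185302734375
side [0.35647397 0.74758669 0.6343404 ] [ 0.2424354  -0.75771629 -0.60588043] 419.9429459398074 [-7.32861642e-05  0.00000000e+00  0.00000000e+00  0.00000000e+00
  0.00000000e+00] 0.99603271484375
{'time': 0.1, 'qpos': array([ 1.02000482e+00,  3.42647965e-01,  1.52490874e+00, -1.56423190e-05,
        1.27539737e+00, -1.45953932e-01]), 'qvel': array([-0.00156949, -0.00238258, -0.00244106, -0.00028787, -0.00023303,
       -0.00027324]), 'joint_efforts': array([ 1.02343649e-03, -4.32004845e+01, -2.44693708e+01,  7.17431470e-02,
        5.28009573e-02, -5.50246671e-05]), 'tool_pos': array([0.20667872, 0.48247885, 0.40412138]), 'tool_rot': array([-3.14024354e+00, -1.83199766e-04,  2.73675952e+00]), 'contact_force': array([ 1.21440981, -0.18256237, -0.34092003]), 'torque': array([ 0.00632683,  0.0048762 , -0.06556847]), 'grip_force': 0.0, 'opening': 0.09161583951119835}
```

View pics/top0.png

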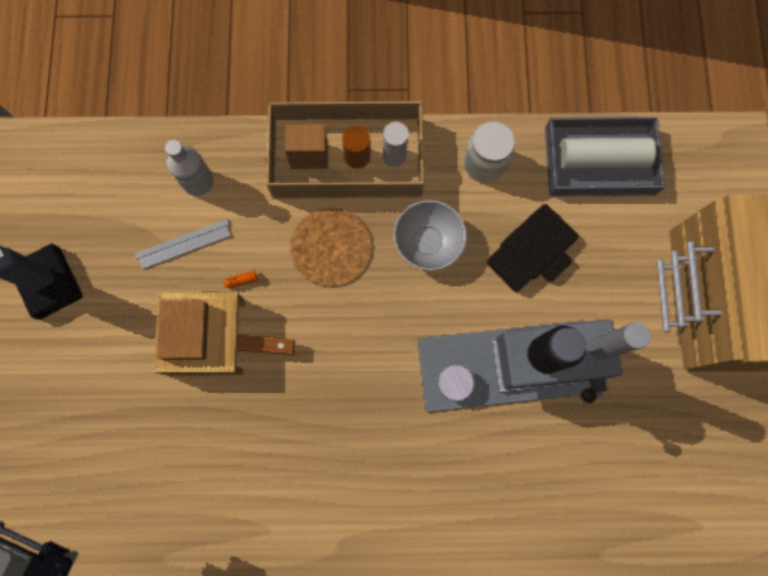

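View pics/side0.png

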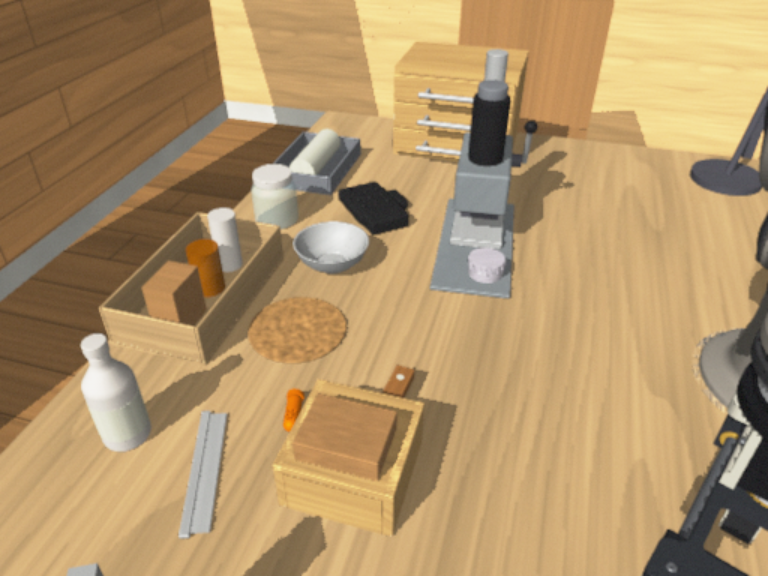

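The top view (768-wide scale) shows the tin at (456,383), the mat at (331,247), the brush handle running from (238,345) to (294,346) with its dot at (281,346), and the stand's base plate corners near (420,338), (427,410), (613,320) and (605,395). The side view shows the same layout.

```bash
python3 - <<'E'
from h import *
for n in('top','side'):
    im,d=load(n); P=cloud(n,d); hsv=cv2.cvtColor(im,cv2.COLOR_RGB2HSV); Z=P[...,2]
    print(n,'bench z',np.nanmedian(Z[(abs(P[...,0]-.35)<.05)&(abs(P[...,1])<.03)]))
    X,Y=P[...,0],P[...,1]
    # tin: from depth
    u,v={'top':(456/1.5,383/1.5),'side':(487/1.5,260/1.5)}[n]
    print('tin seed',P[int(v),int(u)],im[int(v),int(u)])
    c=P[int(v),int(u)]
    m=(np.hypot(X-c[0],Y-c[1])<.05)&(Z>.034)&(Z<.05); m=m.astype(np.uint8)
    nn,l,s,cc=cv2.connectedComponentsWithStats(m); i=1+s[1:,4].argmax()
    q=P[l==i]; print('tin top circ',cv2.minEnclosingCircle(q[:,:2].astype(np.float32)),np.median(q[:,2]),s[i,4])
    # mat
    u,v={'top':(331/1.5,247/1.5),'side':(297/1.5,329/1.5)}[n]; c=P[int(v),int(u)]
    m=((hsv[...,0]<18)&(hsv[...,1]>120)&(hsv[...,2]<235)&(np.hypot(X-c[0],Y-c[1])<.1)&(Z<.012)).astype(np.uint8)
    m=cv2.morphologyEx(m,cv2.MORPH_OPEN,np.ones((3,3))); nn,l,s,cc=cv2.connectedComponentsWithStats(m); i=1+s[1:,4].argmax()
    ct=max(cv2.findContours((l==i).astype(np.uint8),0,2)[0],key=len)
    w=onz(n,ct[:,0],.005)[:,:2].astype(np.float32); print('mat',c,cv2.minEnclosingCircle(w),cv2.fitEllipse(w),s[i,4])
    # handle by depth
    u,v={'top':(281/1.5,346/1.5),'side':(400/1.5,377/1.5)}[n]; c=P[int(v),int(u)]
    m=((hsv[...,0]<15)&(hsv[...,1]>130)&(hsv[...,2]<190)&(np.hypot(X-c[0],Y-c[1])<.12)&(Z>.025)&(Z<.042)).astype(np.uint8)
    dot=((hsv[...,1]<90)&(hsv[...,2]>150)&(np.hypot(X-c[0],Y-c[1])<.03)&(Z>.025)).astype(np.uint8)
    q=np.argwhere(dot)[:,::-1]; print('dot',len(q),onz(n,[q.mean(0)],.0335))
    m|=dot; m=cv2.morphologyEx(m,cv2.MORPH_CLOSE,np.ones((3,3))); nn,l,s,cc=cv2.connectedComponentsWithStats(m); i=1+s[1:,4].argmax()
    ct=max(cv2.findContours((l==i).astype(np.uint8),0,2)[0],key=len)
    w=onz(n,ct[:,0],.0335)[:,:2].astype(np.float32); r=cv2.minAreaRect(w); print('handle',r,cv2.boxPoints(r).round(4).tolist())
    # base plate: depth 6..11mm
    m=((Z>.004)&(Z<.012)&(hsv[...,1]<90)&(Y<-.02)&(Y>-.5)&(X<.42)&(X>.1)).astype(np.uint8)
    nn,l,s,cc=cv2.connectedComponentsWithStats(m); i=1+s[1:,4].argmax()
    w=P[l==i][:,:2].astype(np.float32); r=cv2.minAreaRect(w); print('plate',r,cv2.boxPoints(r).round(4).tolist())
    # carriage top / cubby top
    for nm,a,b,box in(('carriage',.14,.16,(.1,.42,-.5,-.02)),('cubby roof',.068,.08,(.1,.45,.1,.5)),('carton',.098,.11,(.1,.45,.1,.5))):
        m=((Z>a)&(Z<b)&(X>box[0])&(X<box[1])&(Y>box[2])&(Y<box[3])).astype(np.uint8)
        nn,l,s,cc=cv2.connectedComponentsWithStats(m); i=1+s[1:,4].argmax()
        w=P[l==i][:,:2].astype(np.float32); r=cv2.minAreaRect(w); print(nm,r,cv2.boxPoints(r).round(4).tolist())
E
```

```text
top bench z -9.812654148810829e-05
tin seed [ 0.43037442 -0.12965422  0.0382307 ] [171 163 172]
tin top circ ((0.43084457516670227, -0.12813769280910492), 0.030599597841501236) 0.040229766635601405 434
mat [0.68239591 0.08968974 0.00602193] ((0.6815187335014343, 0.08848489820957184), 0.10007777065038681) ((0.6824872493743896, 0.08912847191095352), (0.18044281005859375, 0.19181948900222778), 75.1073989868164) 3579
dot 10 [[0.4974853  0.17325053 0.0335    ]]
handle ((0.4992477297782898, 0.2002152055501938), (0.09890269488096237, 0.026645734906196594), 84.80636596679688) [[0.4814999997615814, 0.15219999849796295], [0.5080000162124634, 0.14980000257492065], [0.5170000195503235, 0.2483000010251999], [0.49050000309944153, 0.2506999969482422]]
plate ((0.40213435888290405, -0.212883859872818), (0.03623557835817337, 0.27560940384864807), 0.24316464364528656) [[0.38339999318122864, -0.07519999891519547], [0.3846000134944916, -0.3508000075817108], [0.42080000042915344, -0.350600004196167], [0.4196999967098236, -0.07500000298023224]]
carriage ((0.4172592759132385, -0.21540208160877228), (0.00183574459515512, 0.02663331851363182), 0.24055342376232147) [[0.4162999987602234, -0.2020999938249588], [0.4163999855518341, -0.22869999706745148], [0.41819998621940613, -0.22869999706745148], [0.4180999994277954, -0.2020999938249588]]
cubby roof ((0.4494074583053589, 0.374684602022171), (1.3337653399503324e-06, 0.004832811187952757), 0.09504415839910507) [[0.44940000772476196, 0.37709999084472656], [0.44940000772476196, 0.37229999899864197], [0.44940000772476196, 0.37229999899864197], [0.44940000772476196, 0.37709999084472656]]Traceback (most recent call last):
  File "<stdin>", line 34, in <module>
ValueError: attempt to get argmax of an empty sequence
```

```bash
python3 - <<'E'
from h import *
for n in('top','side'):
    im,d=load(n); P=cloud(n,d); hsv=cv2.cvtColor(im,cv2.COLOR_RGB2HSV); X,Y,Z=P[...,0],P[...,1],P[...,2]
    def big(m): 
        nn,l,s,cc=cv2.connectedComponentsWithStats(m.astype(np.uint8)); return l==1+s[1:,4].argmax()
    def rect(nm,a,b,box,extra=True):
        m=big((Z>a)&(Z<b)&(X>box[0])&(X<box[1])&(Y>box[2])&(Y<box[3])&extra)
        r=cv2.minAreaRect(P[m][:,:2].astype(np.float32)); print(n,nm,np.round(r[0],4),np.round(r[1],4),round(r[2],2),cv2.boxPoints(r).round(4).tolist())
    S=(.35,.58,-.5,-.02);C=(.4,.65,.2,.45)
    rect('plate',.004,.012,S,hsv[...,1]<90)
    rect('anvil',.018,.026,S)
    rect('carriage',.146,.158,S)
    rect('cubby roof',.068,.08,C); rect('carton',.098,.11,C)
    rect('bowl',.04,.055,(.6,.8,-.2,.02)); rect('mitt',.01,.05,(.55,.8,-.4,-.15)); rect('ftb',.01,.03,(.55,.72,.19,.3)); rect('comb',.003,.02,(.6,.8,.2,.45),hsv[...,1]<80)
    rect('bench stuff box',.04,.15,(.7,.95,-.05,.25))
    if n=='side':
        m=(np.hypot(X-.43,Y+.128)<.06)&(Z>.034)&(Z<.05); print('tin',cv2.minEnclosingCircle(P[big(m)][:,:2].astype(np.float32)))
        q=np.argwhere((hsv[...,1]<90)&(hsv[...,2]>150)&(np.hypot(X-.497,Y-.173)<.02)&(Z>.025))[:,::-1]; print('dot',len(q),onz(n,[q.mean(0)],.0335))
    m=(np.hypot(X-.682,Y-.089)<.1)&(Z>.003)&(Z<.008); m=big(m); print('mat',cv2.minEnclosingCircle(P[m][:,:2].astype(np.float32)),P[m].mean(0))
E
```

```text
top plate [ 0.4623 -0.2169] [0.1302 0.292 ] 5.94 [[0.3824999928474426, -0.07840000092983246], [0.41269999742507935, -0.36880001425743103], [0.5422000288963318, -0.35530000925064087], [0.5120000243186951, -0.0649000033736229]]
top anvil [ 0.4593 -0.2043] [0.0905 0.0191] 14.99 [[0.413100004196167, -0.20669999718666077], [0.4180000126361847, -0.22519999742507935], [0.5055000185966492, -0.20180000364780426], [0.5005000233650208, -0.18330000340938568]]
top carriage [ 0.469  -0.2825] [0.0899 0.1744] 5.89 [[0.4153999984264374, -0.20029999315738678], [0.43320000171661377, -0.37380000948905945], [0.5227000117301941, -0.3646000027656555], [0.504800021648407, -0.19110000133514404]]
top cubby roof [0.5166 0.3116] [0.1369 0.1352] 89.9 [[0.4489000141620636, 0.24330000579357147], [0.5841000080108643, 0.24310000240802765], [0.5842999815940857, 0.3799999952316284], [0.44909998774528503, 0.38019999861717224]]
top carton [0.5167 0.3289] [0.0762 0.093 ] 89.61 [[0.4699000120162964, 0.29109999537467957], [0.5629000067710876, 0.2904999852180481], [0.5634999871253967, 0.3666999936103821], [0.470400005578994
[... 2994 characters left out ...]
2999901771545, 0.2833000123500824]]
side comb [0.6936 0.3591] [0.0335 0.1817] 21.6 [[0.644599974155426, 0.4374000132083893], [0.7114999890327454, 0.2685000002384186], [0.7426999807357788, 0.2808000147342682], [0.6758000254631042, 0.4496999979019165]]
side bench stuff box [0.862  0.0762] [0.1628 0.2515] 0.27 [[0.7799999713897705, 0.20149999856948853], [0.7811999917030334, -0.05000000074505806], [0.9440000057220459, -0.04919999837875366], [0.942799985408783, 0.20229999721050262]]
tin ((0.4342970848083496, -0.12875476479530334), 0.03272649273276329)
dot 20 [[0.50147937 0.17222351 0.0335    ]]
mat ((0.6869705319404602, 0.09025778621435165), 0.07598259299993515) [0.68645888 0.0933906  0.00435143]
```

```bash
cat >> h.py <<'E'
def go(x,y,z,yaw):
    "shift [dx,dy,dz mm, roll] that brings the grasp point to x,y,z with tool yaw"
    s=telemetry.observe(); r,p,psi=s['tool_rot']; t=np.array(s['tool_pos'])
    from scipy.spatial.transform import Rotation as Ro
    R=Ro.from_euler('xyz',s['tool_rot']).as_matrix(); g=t+.159*R[:,2]
    d=R.T@(np.array([x,y,z+.159])-t); a=(psi-yaw+np.pi)%(2*np.pi)-np.pi
    print('t %.2f grasp'%s['time'],g.round(4),'yaw %.4f'%psi,'tilt',round(r,4),round(p,4),'F',np.round(s['contact_force'],1),'op %.4f gf %.1f'%(s['opening'],s['grip_force']),'j',np.round(s['qpos'],2)); print('  ->',(d*1000).round(1),'roll %.3f'%a)
E
python3 -c "
from h import *
go(.4325,-.1285,.246,1.673);go(.4325,-.1285,.12,1.673)"
```

```text
t 0.10 grasp [0.2066 0.4823 0.2451] yaw 2.7368 tilt -3.1402 -0.0002 F [ 1.2 -0.2 -0.3] op 0.0916 gf 0.0 j [ 1.02  0.34  1.52 -0.    1.28 -0.15]
  -> [-4.482e+02 -4.726e+02 -3.000e-01] roll 1.064
t 0.10 grasp [0.2066 0.4823 0.2451] yaw 2.7368 tilt -3.1402 -0.0002 F [ 1.2 -0.2 -0.3] op 0.0916 gf 0.0 j [ 1.02  0.34  1.52 -0.    1.28 -0.15]
  -> [-448.2 -472.5  125.7] roll 1.064
```

```bash
python3 -m crank '[[1,-20,-20,0,0.05],[1,-50,-52,0,0.15],[1,-80,-84,0,0.27],[1,-110,-116,0,0.38],[1,-140,-148,0,0.49],[1,-170,-179,0,0.6],[1,-200,-211,0,0.7],[1,-230,-243,0,0.8],[1,-258,-272,0,0.9],[1,-286,-302,0,0.98],[1,-314,-331,0,1.064],[1,-342,-361,0,1.064]]' 12; python3 -c "
from h import *
go(.4325,-.1285,.12,1.673)"
```

```text
time: 1.1
tool_pos: [0.3753, 0.024, 0.4048]
tool_rot: [3.141, -0.0, 1.668]
contact_force: [0.3, 1.1, -0.6]
opening: 0.0917
grip_force: 0.0
t 1.10 grasp [0.3753 0.0241 0.2458] yaw 1.6682 tilt 3.1412 -0.0002 F [ 0.3  1.1 -0.6] op 0.0917 gf 0.0 j [-0.14  0.06  1.88  0.    1.19 -0.24]
  -> [-157.4   42.1  125.8] roll -0.005
```

```bash
python3 -m crank '[[1,-28,7,10,0],[1,-56,14,30,0],[1,-84,21,55,0],[1,-112,28,80,0],[1,-135,35,105,0],[1,-150,38,126,0],[1,-150,38,126,0],[1,-150,38,126,0]]'; python3 - <<'E'
from h import *
go(.4325,-.1285,.032,1.673)
for n in('top','side'):
    im,d=cap(n); u,v=proj(n,[.4325,-.1285,.06])[0].astype(int); print(u,v)
    c=im[max(0,v-70):v+70,max(0,u-80):u+80,::-1]; cv2.imwrite(f'pics/{n}1.png',cv2.resize(c,None,fx=4,fy=4))
E
python3 - <<'E'
import cv2,numpy as np
a=cv2.imread('pics/top1.png');b=cv2.imread('pics/side1.png')
h=min(len(a),len(b));cv2.imwrite('pics/both1.png',cv2.resize(np.hstack([a[:h],b[:h]]),(800,350)))
E
```

```text
time: 1.77
tool_pos: [0.428, -0.1195, 0.2777]
tool_rot: [-3.138, -0.002, 1.671]
contact_force: [0.2, 0.6, -0.4]
opening: 0.0915
grip_force: 0.0
t 1.77 grasp [ 0.4275 -0.1192  0.1187] yaw 1.6711 tilt -3.1385 -0.0022 F [ 0.2  0.6 -0.4] op 0.0915 gf 0.0 j [-0.45  0.36  1.91  0.    0.88 -0.55]
  -> [-9.6  3.9 86.7] roll -0.002
304 253
325 164
```

View pics/both1.png

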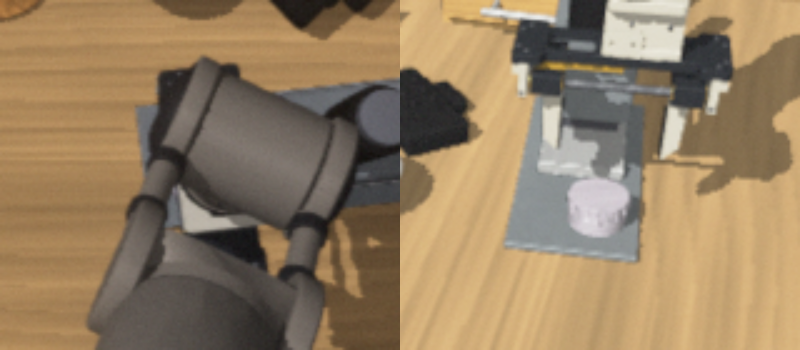

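The top view is hidden by the arm. The side crop shows both white fingers above the tin (crop 600,205), opening across the plate, with the tin roughly between them.

```bash
python3 -c "
from h import *
go(.4325,-.1285,.08,1.673)
im,d=load('side');P=cloud('side',d)
# finger tips: white points between z .09-.12
m=(P[...,2]>.096)&(P[...,2]<.108)&(abs(P[...,0]-.43)<.09)&(abs(P[...,1]+.12)<.035)&(im.min(-1)>120)
q=P[m];
for s in(q[q[:,0]<.43],q[q[:,0]>.43]): print(len(s),s.mean(0).round(4) if len(s) else '',s.min(0) if len(s) else '',s.max(0) if len(s) else '')
"
```

```text
t 1.87 grasp [ 0.4283 -0.1186  0.1204] yaw 1.6731 tilt 3.1412 -0.0001 F [ 0.  -0.2 -0.8] op 0.0919 gf 0.0 j [-0.44  0.35  1.91  0.    0.88 -0.55]
  -> [-10.2   3.2  40.4] roll 0.000
9 [ 0.3786 -0.114   0.1051] [ 0.3743103  -0.11583144  0.10173195] [ 0.38142505 -0.11116449  0.10762112]
9 [ 0.4793 -0.104   0.1046] [ 0.47604924 -0.10807554  0.09908871] [ 0.48306189 -0.10052718  0.10738456]
```

```bash
python3 -m crank '[[1,-5,2,15,0],[1,-10,3,40,0],[1,-10,3,65,0],[1,-10,3,80,0],[1,-10,3,88,0],[1,-10,3,88,0],[1,-10,3,88,0]]' && python3 -m crank '[[0.3,0,0,0,0],[0.2,0,0,0,0],[0.1,0,0,0,0],[0,0,0,0,0],[0,0,0,0,0],[-0.2,0,0,0,0],[-0.2,0,0,0,0],[-0.2,0,0,0,0],[-0.2,0,0,0,0]]' 12;  python3 -c "
from h import *
go(.662,.088,.12,1.673)"
```

```text
time: 2.45
tool_pos: [0.4327, -0.1285, 0.1917]
tool_rot: [3.14, 0.001, 1.674]
contact_force: [0.2, 0.2, 0.4]
opening: 0.0918
grip_force: 0.0
time: 3.2
tool_pos: [0.4324, -0.1289, 0.1909]
tool_rot: [3.141, 0.0, 1.673]
contact_force: [-0.8, 0.3, 5.0]
opening: 0.0589
grip_force: 12.0
t 3.20 grasp [ 0.4325 -0.1289  0.0319] yaw 1.6728 tilt 3.1413 0.0001 F [-0.8  0.3  5. ] op 0.0589 gf 12.0 j [-0.46  0.52  1.97  0.    0.65 -0.56]
  -> [192.4 250.5 -88. ] roll -0.000
```

```bash
python3 -m crank '[[-0.2,0,0,-10,0],[-0.2,0,0,-30,0],[-0.2,0,0,-55,0],[-0.2,4,5,-78,0],[-0.2,15,20,-88,0],[-0.2,31,40,-88,0],[-0.2,51,66,-88,0],[-0.2,71,92,-88,0],[-0.2,91,118,-88,0],[-0.2,111,144,-88,0],[-0.2,131,170,-88,0],[-0.2,150,195,-88,0]]' 18;python3 -m crank '[[-0.2,16,21,0,0],[-0.2,28,37,0,0],[-0.2,36,48,0,0],[-0.2,41,54,0,0],[-0.2,42.5,55.5,0,0],[-0.2,42.5,55.5,0,0],[-0.2,42.5,55.5,0,0]]';  python3 -c "
from h import *
go(.662,.088,.0295,1.673)"
```

```text
time: 4.2
tool_pos: [0.6119, 0.0417, 0.2779]
tool_rot: [-3.14, -0.0, 1.673]
contact_force: [0.6, -0.7, -1.4]
opening: 0.0585
grip_force: 18.0
time: 4.78
tool_pos: [0.6615, 0.0875, 0.2783]
tool_rot: [-3.14, 0.0, 1.672]
contact_force: [-0.7, 0.0, -1.3]
opening: 0.0585
grip_force: 18.0
t 4.78 grasp [0.6613 0.0875 0.1193] yaw 1.6724 tilt -3.1403 0.0 F [-0.7  0.  -1.3] op 0.0585 gf 18.0 j [ 0.02  0.71  1.25 -0.    1.18 -0.08]
  -> [ 0.4  0.7 89.8] roll -0.001
```

```bash
python3 -m crank '[[-0.2,0,0,15,0],[-0.2,0,0,35,0],[-0.2,0,0,55,0],[-0.2,0,0,70,0],[-0.2,0,0,80,0],[-0.2,0,0,85,0],[-0.2,0,0,88,0],[-0.2,0,0,89.5,0],[-0.2,0,0,89.5,0],[-0.2,0,0,89.5,0]]';  python3 -c "
from h import *
go(.662,.088,.0295,1.673)"
```

```text
time: 5.62
tool_pos: [0.6622, 0.0881, 0.1902]
tool_rot: [3.14, 0.0, 1.673]
contact_force: [0.5, -0.3, -1.3]
opening: 0.0584
grip_force: 18.0
t 5.62 grasp [0.6625 0.0881 0.0312] yaw 1.6728 tilt 3.1401 0.0001 F [ 0.5 -0.3 -1.3] op 0.0584 gf 18.0 j [ 0.02  0.81  1.32  0.    1.01 -0.08]
  -> [-0.1 -0.2  1.7] roll -0.000
```

```bash
python3 -m crank '[[-0.2,0,0,1,0],[-0.2,0,0,1.7,0],[-0.2,0,0,1.7,0],[-0.2,0,0,1.7,0]]';  python3 -m crank '[[0.35,0,0,0,0],[0.5,0,0,0,0],[0.7,0,0,0,0],[0.7,0,0,0,0],[0.7,0,0,0,0],[0.7,0,0,-15,0],[0.7,0,0,-40,0],[0.7,0,0,-75,0],[0.7,0,0,-100,0],[0.7,0,0,-100,0],[0.7,0,0,-100,0]]';  python3 -c "
from h import *
go(.5,.1775,.11,1.485)"
```

```text
time: 5.95
tool_pos: [0.6621, 0.0882, 0.188]
tool_rot: [3.141, -0.0, 1.673]
contact_force: [0.1, 0.2, 0.7]
opening: 0.0581
grip_force: 18.0
time: 6.87
tool_pos: [0.6623, 0.0882, 0.2896]
tool_rot: [3.138, 0.0, 1.673]
contact_force: [-0.5, 0.7, 0.5]
opening: 0.0781
grip_force: 0.0
t 6.87 grasp [0.6629 0.0882 0.1306] yaw 1.6728 tilt 3.1375 0.0002 F [-0.5  0.7  0.5] op 0.0781 gf 0.0 j [ 0.02  0.7   1.24  0.    1.2  -0.08]
  -> [ 105.4 -152.4   19.9] roll 0.188
```

```bash
python3 -m crank '[[0.5,12,-18,0,0.05],[0.4,34,-48,0,0.12],[0.3,56,-80,0,0.188],[0.3,78,-112,5,0.188],[0.3,96,-138,12,0.188],[0.3,105,-152,20,0.188],[0.3,105,-152,20,0.188],[0.3,105,-152,20,0.188]]';  python3 - <<'E'
from h import *
go(.5,.1775,.024,1.485)
im,d=cap('side'); P=cloud('side',d); go(.5,.1775,.024,1.485)
m=(np.hypot(P[...,0]-.67,P[...,1]-.09)<.07)&(P[...,2]>.03)&(P[...,2]<.045); q=P[m]; print('tin',len(q),cv2.minEnclosingCircle(q[:,:2].astype(np.float32)))
cv2.imwrite('pics/side2.png',cv2.resize(im[130:330,100:400,::-1],None,fx=2.6,fy=2.6))
E
```

```text
time: 7.53
tool_pos: [0.4995, 0.1774, 0.2666]
tool_rot: [-3.14, 0.001, 1.486]
contact_force: [0.8, -0.1, 0.2]
opening: 0.0597
grip_force: 0.0
t 7.53 grasp [0.4992 0.1773 0.1076] yaw 1.4863 tilt -3.1396 0.0007 F [ 0.8 -0.1  0.2] op 0.0597 gf 0.0 j [ 0.2   0.5   1.69 -0.    0.95  0.28]
  -> [ 0.2  0.6 83.6] roll 0.001
t 7.58 grasp [0.5005 0.1769 0.1081] yaw 1.4852 tilt -3.1414 0.0003 F [ 1.  -0.5 -0.1] op 0.0594 gf 0.0 j [ 0.2   0.5   1.69 -0.    0.95  0.28]
  -> [ 0.5 -0.6 84.1] roll 0.000
tin 398 ((0.6653863191604614, 0.08919582515954971), 0.03143641725182533)
```

View pics/side2.png

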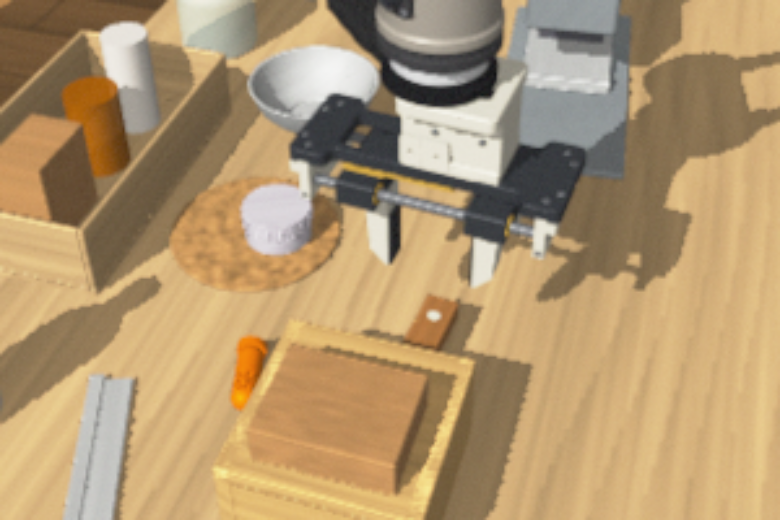

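The tin stands well inside the mat at crop (278,218). The fingers are over the handle's end, with the dot at (434,316).

```bash
python3 -m crank '[[0.3,0,0,20,0],[0.3,0,0,45,0],[0.3,0,0,65,0],[0.3,0,0,78,0],[0.3,0,0,84,0],[0.3,0,0,84,0],[0.1,0,0,84,0],[-0.2,0,0,84,0],[-0.4,0,0,84,0],[-0.7,0,0,84,0],[-0.7,0,0,84,0],[-0.7,0,0,84,0]]' 10; python3 -m crank '[[-0.7,0,0,0,0],[-0.7,0,0,0,0]]' 20;  python3 -c "
from h import *
go(.5,.1775,.024,1.485); go(.487,.0,.024,1.54)"
```

```text
time: 8.58
tool_pos: [0.5001, 0.1772, 0.184]
tool_rot: [3.141, -0.0, 1.485]
contact_force: [-0.8, 0.3, 1.2]
opening: 0.0258
grip_force: 10.0
time: 8.75
tool_pos: [0.5001, 0.1771, 0.1838]
tool_rot: [3.141, -0.0, 1.485]
contact_force: [-0.9, -1.5, 2.5]
opening: 0.0259
grip_force: 20.0
t 8.75 grasp [0.5002 0.1772 0.0248] yaw 1.4849 tilt 3.1411 -0.0002 F [-0.9 -1.5  2.5] op 0.0259 gf 20.0 j [0.2  0.63 1.76 0.   0.76 0.28]
  -> [ 0.4 -0.2  0.8] roll -0.000
t 8.75 grasp [0.5002 0.1772 0.0248] yaw 1.4849 tilt 3.1411 -0.0002 F [-0.9 -1.5  2.5] op 0.0259 gf 20.0 j [0.2  0.63 1.76 0.   0.76 0.28]
  -> [-177.6    2.1    0.8] roll -0.055
```

```bash
python3 -m crank '[[-0.7,-4,0,0,0],[-0.7,-12,0,0,0],[-0.7,-24,0,0,0],[-0.7,-38,0,0,0],[-0.7,-54,0,0,0],[-0.7,-70,0,0,0],[-0.7,-86,0,0,0],[-0.7,-102,0,0,0],[-0.7,-118,0,0,0],[-0.7,-134,0,0,0],[-0.7,-150,0,0,0],[-0.7,-163,0,0,0]]'; python3 -m crank '[[-0.7,-8,0,0,0],[-0.7,-14,0,0,0],[-0.7,-17,0,0,0],[-0.7,-17,0,0,0],[-0.6,-17,0,0,0],[-0.4,-17,0,0,0],[-0.2,-17,0,0,0],[0,-17,0,0,0],[0.3,-17,0,0,0],[0.3,-17,0,0,0]]';  python3 -c "
from h import *
go(.49,-.01,.12,1.485)"
```

```text
time: 9.75
tool_pos: [0.4855, 0.0128, 0.1836]
tool_rot: [-3.141, -0.0, 1.484]
contact_force: [0.4, 2.8, 1.2]
opening: 0.0255
grip_force: 20.0
time: 10.58
tool_pos: [0.4846, -0.002, 0.1834]
tool_rot: [-3.141, -0.0, 1.485]
contact_force: [-0.2, -0.1, -1.1]
opening: 0.0496
grip_force: 0.0
t 10.58 grasp [ 0.4845 -0.0019  0.0244] yaw 1.4853 tilt -3.1413 -0.0001 F [-0.2 -0.1 -1.1] op 0.0496 gf 0.0 j [-0.16  0.58  1.88  0.    0.68 -0.08]
  -> [ -7.5   6.1 -95.6] roll 0.000
```

```bash
python3 -m crank '[[0.5,0,0,-15,0],[0.7,0,0,-45,0],[1,0,0,-85,0],[1,-20,0,-110,0],[1,-50,0,-120,0],[1,-80,0,-120,0],[1,-90,0,-120,0],[1,-90,0,-120,0],[1,-90,0,-120,0]]'; python3 - <<'E'
from h import *
go(.49,-.01,.12,1.485)
for n in('top','side'):
    im,d=cap(n); P=cloud(n,d); hsv=cv2.cvtColor(im,cv2.COLOR_RGB2HSV); X,Y,Z=P[...,0],P[...,1],P[...,2]
    m=((X>.4)&(X<.58)&(Y>-.06)&(Y<.2)&(Z>.02)&(Z<.045)).astype(np.uint8)
    nn,l,s,cc=cv2.connectedComponentsWithStats(m); i=1+s[1:,4].argmax(); q=P[l==i]
    h=q[(q[:,1]>.085)&(q[:,2]>.03)]; print(n,len(q),'head',[np.round(v,4).tolist() for v in cv2.minAreaRect(h[:,:2].astype(np.float32))])
    hd=q[(q[:,2]>.028)]; r=cv2.minAreaRect(hd[:,:2].astype(np.float32)); print('all',[np.round(v,4).tolist() for v in r],hd.min(0).round(4),hd.max(0).round(4))
    k=(l==i)&(hsv[...,1]<90)&(hsv[...,2]>150); w=np.argwhere(k)[:,::-1]; print('dot',len(w),onz(n,[w.mean(0)],.0335)) if len(w) else 0
    cv2.imwrite(f'pics/{n}3.png',cv2.resize(im[80:330,60:400,::-1],None,fx=2,fy=2))
E
```

```text
time: 11.33
tool_pos: [0.4766, -0.0917, 0.303]
tool_rot: [-3.14, -0.001, 1.483]
contact_force: [0.6, -0.3, -0.3]
opening: 0.0918
grip_force: 0.0
t 11.33 grasp [ 0.4765 -0.0916  0.144 ] yaw 1.4832 tilt -3.1404 -0.0009 F [ 0.6 -0.3 -0.3] op 0.0918 gf 0.0 j [-0.35  0.38  1.78  0.    0.98 -0.26]
  -> [82.6  6.2 24.1] roll -0.002
top 1117 head [[0.4935, 0.1234], [0.0786, 0.0557], 85.2898]
all [[0.4889, 0.0677], [0.1904, 0.0559], 85.1276] [ 0.4629 -0.0281  0.0282] [0.5242 0.1627 0.0427]
dot 10 [[ 0.48314192 -0.00651559  0.0335    ]]
side 1281 head [[0.4981, 0.124], [0.0813, 0.0569], 86.2514]
all [[0.4914, 0.0679], [0.1936, 0.0569], 83.792] [ 0.466  -0.0301  0.028 ] [0.5273 0.1652 0.0384]
dot 13 [[ 0.48708158 -0.0071687   0.0335    ]]
```

View pics/top3.png

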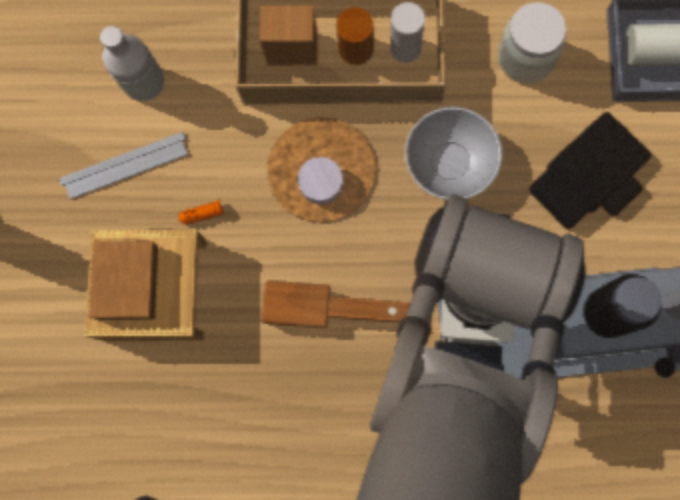

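The brush lies free on the open bench: head at crop (295,303), dot at (392,311), yaw about 85°. The tin sits on the mat at (321,180) and nothing else has moved.

```bash
python3 -c "
from h import *
go(.4955,.119,.08,1.4835)"
python3 -m crank '[[1,20,0,0,0],[1,50,0,0,0],[1,85,0,0,0],[1,120,0,0,0],[1,155,0,10,0],[1,185,0,30,0],[1,205,0,50,0],[1,212,-1,62,0],[1,212,-1,62,0],[1,212,-1,62,0]]';  python3 -c "
from h import *
go(.4955,.119,.027,1.4835)"
```

```text
t 11.43 grasp [ 0.4766 -0.0907  0.144 ] yaw 1.4853 tilt -3.1402 -0.0009 F [-0.4  0.2  0. ] op 0.0917 gf 0.0 j [-0.35  0.38  1.78  0.    0.98 -0.26]
  -> [210.6   0.8  64.2] roll 0.002
time: 12.27
tool_pos: [0.4935, 0.1206, 0.2409]
tool_rot: [-3.139, 0.0, 1.487]
contact_force: [0.4, 0.3, 0.1]
opening: 0.092
grip_force: 0.0
t 12.27 grasp [0.4932 0.1206 0.0819] yaw 1.4874 tilt -3.1394 0.0003 F [0.4 0.3 0.1] op 0.0920 gf 0.0 j [0.09 0.51 1.78 0.   0.86 0.17]
  -> [-1.4  2.2 54.9] roll 0.004
```

```bash
python3 -m crank '[[1,-1,2,15,0.002],[1,-1,2,35,0.002],[1,-1,2,48,0.002],[1,-1,2,54,0.002],[1,-1,2,54.5,0.002],[0.7,-1,2,54.5,0.002],[0.4,-1,2,54.5,0.002],[0.2,-1,2,54.5,0.002],[0,-1,2,54.5,0.002],[-0.2,-1,2,54.5,0.002],[-0.2,-1,2,54.5,0.002],[-0.2,-1,2,54.5,0.002]]' 10;python3 -m crank '[[-0.2,0,0,0,0],[-0.2,0,0,0,0]]' 25; python3 -c "
from h import *
ux=np.array([.102,-.9948]);O=np.array([.468,-.2544])
for a in(-.126-.1,-.126-.03,-.126): print(O+a*ux)
go(*(O-.226*ux),.045,1.673)"
```

```text
time: 13.27
tool_pos: [0.496, 0.1183, 0.1873]
tool_rot: [3.141, -0.0, 1.483]
contact_force: [-1.8, 0.4, 3.1]
opening: 0.0562
grip_force: 10.0
time: 13.43
tool_pos: [0.496, 0.1183, 0.1873]
tool_rot: [3.141, -0.0, 1.483]
contact_force: [-1.5, -0.5, 5.7]
opening: 0.0563
grip_force: 25.0
[ 0.444948  -0.0295752]
[ 0.452088  -0.0992112]
[ 0.455148  -0.1290552]
t 13.43 grasp [0.496  0.1183 0.0283] yaw 1.4829 tilt 3.1414 -0.0001 F [-1.5 -0.5  5.7] op 0.0563 gf 25.0 j [0.08 0.6  1.81 0.   0.73 0.17]
  -> [-151.8  -37.9  -16.7] roll -0.190
```

```bash
python3 -m crank '[[-0.2,0,0,-5,0],[-0.2,0,0,-13,0],[-0.2,-8,-2,-16,-0.02],[-0.2,-22,-5,-16,-0.05],[-0.2,-40,-10,-16,-0.08],[-0.2,-60,-15,-16,-0.11],[-0.2,-80,-20,-16,-0.14],[-0.2,-100,-25,-16,-0.17],[-0.2,-120,-30,-16,-0.19],[-0.2,-138,-34.5,-16,-0.19],[-0.2,-148,-37,-16,-0.19],[-0.2,-152,-38,-16,-0.19]]' 35;python3 -m crank '[[-0.2,0,0,0,0],[-0.2,0,0,0,0]]'; python3 - <<'E'
from h import *
ux=np.array([.102,-.9948]);O=np.array([.468,-.2544])
go(*(O-.226*ux),.041,1.673)
im,d=cap('side'); go(*(O-.156*ux),.041,1.673)
P=cloud('side',d);X,Y,Z=P[...,0],P[...,1],P[...,2];hsv=cv2.cvtColor(im,cv2.COLOR_RGB2HSV)
w=np.argwhere((hsv[...,1]<90)&(hsv[...,2]>150)&(abs(X-.46)<.02)&(abs(Y+.155)<.03)&(Z>.035)&(Z<.06))[:,::-1]; print('dot',len(w),onz('side',[w.mean(0)],.0485) if len(w) else '')
cv2.imwrite('pics/side4.png',cv2.resize(im[60:260,220:420,::-1],None,fx=3,fy=3))
E
```

```text
time: 14.43
tool_pos: [0.4446, -0.031, 0.2033]
tool_rot: [3.141, 0.0, 1.671]
contact_force: [0.7, -0.1, -1.3]
opening: 0.0556
grip_force: 35.0
time: 14.6
tool_pos: [0.445, -0.0295, 0.2031]
tool_rot: [3.141, -0.0, 1.672]
contact_force: [0.6, 0.8, -2.9]
opening: 0.0561
grip_force: 35.0
t 14.60 grasp [ 0.4451 -0.0295  0.0441] yaw 1.6724 tilt 3.1412 -0.0002 F [ 0.6  0.8 -2.9] op 0.0561 gf 35.0 j [-0.24  0.49  1.98  0.    0.67 -0.34]
  -> [-0.  -0.1  3.1] roll -0.001
t 14.65 grasp [ 0.4451 -0.0293  0.0441] yaw 1.6731 tilt 3.1411 -0.0001 F [ 0.7  1.1 -1.9] op 0.0558 gf 35.0 j [-0.24  0.49  1.98  0.    0.67 -0.34]
  -> [-70.3  -0.2   3.1] roll 0.000
dot 0
```

View pics/side4.png

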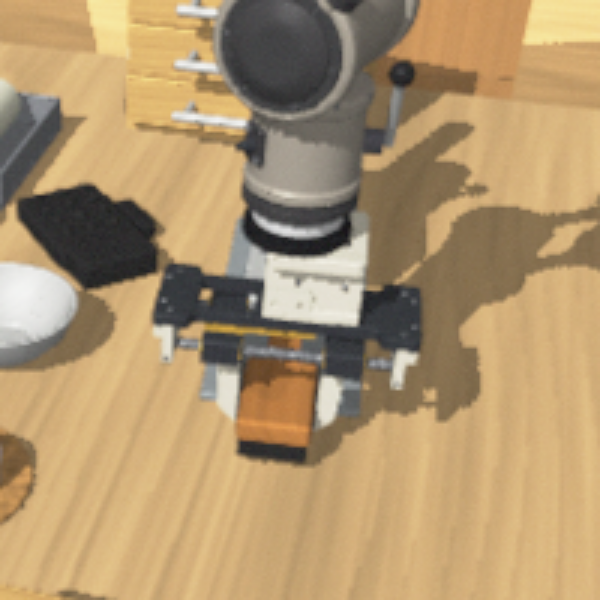

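The head is held centrally between the fingers (crop 277,400), level, with the handle hidden behind the gripper and pointing to the stand. Now sliding in.

```bash
python3 -m crank '[[-0.2,-3,0,3,0],[-0.2,-10,0,4.5,0],[-0.2,-22,0,4.5,0],[-0.2,-36,0,4.5,0],[-0.2,-50,0,4.5,0],[-0.2,-64,0,4.5,0],[-0.2,-76,0,4.5,0],[-0.2,-84,0,4.5,0],[-0.2,-88,0,4.5,0],[-0.2,-90,0,4.5,0],[-0.2,-90,0,4.5,0],[-0.2,-90,0,4.5,0]]'; python3 - <<'E'
from h import *
ux=np.array([.102,-.9948]);O=np.array([.468,-.2544])
go(*(O-.126*ux),.0365,1.673)
im,d=cap('side')
cv2.imwrite('pics/side5.png',cv2.resize(im[110:210,260:390,::-1],None,fx=6,fy=6))
E
```

```text
time: 15.65
tool_pos: [0.4538, -0.119, 0.1984]
tool_rot: [-3.141, -0.0, 1.673]
contact_force: [-0.4, 0.1, -2.0]
opening: 0.0557
grip_force: 35.0
t 15.65 grasp [ 0.4538 -0.119   0.0394] yaw 1.6730 tilt -3.1413 -0.0004 F [-0.4  0.1 -2. ] op 0.0557 gf 35.0 j [-0.42  0.53  1.92  0.    0.7  -0.52]
  -> [-10.1   0.3   2.9] roll 0.000
```

View pics/side5.png

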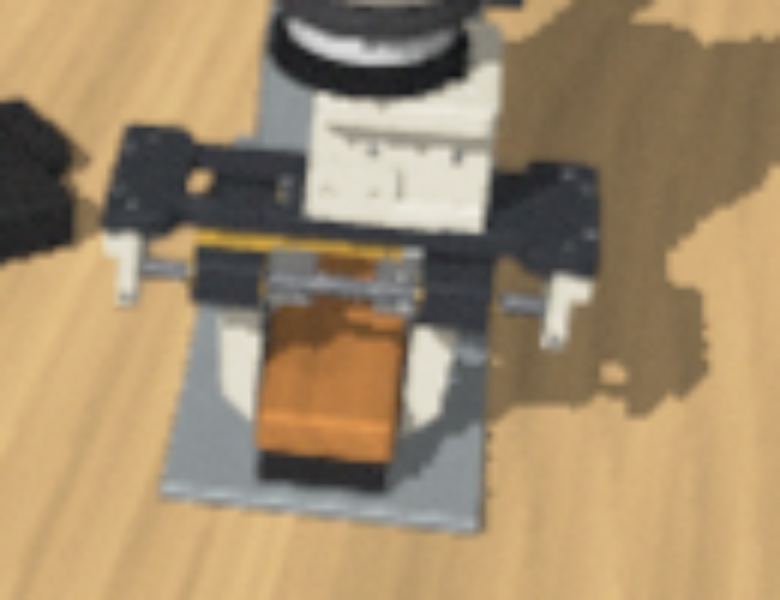

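The head is centred over the front of the plate (head edges at crop x 262 and 400, plate front corners at (165,487) and (482,527)). I'll measure the lateral offset relative to the plate in this same view.

```bash
python3 - <<'E'
from h import *
im,d=load('side'); P=cloud('side',d);X,Y,Z=P[...,0],P[...,1],P[...,2];hsv=cv2.cvtColor(im,cv2.COLOR_RGB2HSV)
ux=np.array([.102,-.9948]);uy=np.array([.9948,.102]);O=np.array([.468,-.2544])
w=(P[...,:2]-O)@uy; a=(P[...,:2]-O)@ux
m=(hsv[...,1]>110)&(Z>.04)&(Z<.056)&(abs(w)<.06)&(a>-.18)&(a<-.08)
pl=(hsv[...,1]<90)&(Z>.003)&(Z<.013)&(abs(w)<.09)&(a>-.2)&(a<-.1)
for a0 in np.arange(-.172,-.12,.006):
    s=m&(abs(a-a0)<.003); q=pl&(abs(a-a0)<.003)
    f=lambda k:(len(w[k]),w[k].min().round(4),w[k].max().round(4),((w[k].min()+w[k].max())/2).round(4)) if k.any() else None
    print(a0.round(3),'head',f(s),'plate',f(q))
E
```

```text
-0.172 head (36, np.float64(-0.0246), np.float64(0.0286), np.float64(0.002)) plate (72, np.float64(-0.0597), np.float64(0.0654), np.float64(0.0028))
-0.166 head (39, np.float64(-0.0239), np.float64(0.0292), np.float64(0.0026)) plate (45, np.float64(-0.0621), np.float64(0.0662), np.float64(0.002))
-0.16 head (22, np.float64(-0.0237), np.float64(0.0244), np.float64(0.0004)) plate (40, np.float64(-0.0619), np.float64(0.0665), np.float64(0.0023))
-0.154 head (32, np.float64(-0.0232), np.float64(0.0276), np.float64(0.0022)) plate (46, np.float64(-0.0614), np.float64(0.0651), np.float64(0.0018))
-0.148 head (34, np.float64(-0.0257), np.float64(0.0281), np.float64(0.0012)) plate (44, np.float64(-0.0612), np.float64(0.0655), np.float64(0.0022))
-0.142 head (30, np.float64(-0.0228), np.float64(0.0288), np.float64(0.003)) plate (39, np.float64(-0.0587), np.float64(0.0662), np.float64(0.0038))
-0.136 head (27, np.float64(-0.0253), np.float64(0.0243), np.float64(-0.0005)) plate (37, np.float64(-0.0611), np.float64(0.0622), np.float64(0.0005))
-0.13 head (33, np.float64(-0.0221), np.float64(0.0273), np.float64(0.0026)) plate (35, np.float64(-0.0606), np.float64(0.0652), np.float64(0.0023))
-0.124 head (29, np.float64(-0.0246), np.float64(0.0276), np.float64(0.0015)) plate (34, np.float64(-0.0582), np.float64(0.0663), np.float64(0.0041))
```

```bash
python3 -m crank '[[-0.2,-2,0.5,1,0],[-0.2,-4,0.5,1.5,0],[-0.2,-6,0.5,1.5,0],[-0.2,-7,0.5,1.5,0],[-0.2,-8,0.5,1.5,0],[-0.2,-8,0.5,1.5,0],[-0.2,-8,0.5,1.5,0]]'; python3 -m crank '[[-0.2,-0.5,0,0,0],[-0.2,-1,0,0,0],[-0.2,-1,0,0,0]]'; python3 -m crank '[[-0.2,-0.5,0,0,0],[-0.2,-1,0,0,0],[-0.2,-1,0,0,0]]'
```

```text
time: 16.28
tool_pos: [0.4552, -0.1273, 0.197]
tool_rot: [-3.142, -0.0, 1.673]
contact_force: [0.7, 0.5, -2.3]
opening: 0.0557
grip_force: 35.0
time: 16.53
tool_pos: [0.4554, -0.1283, 0.197]
tool_rot: [3.141, -0.0, 1.673]
contact_force: [0.2, 0.6, -1.9]
opening: 0.0554
grip_force: 35.0
time: 16.78
tool_pos: [0.4555, -0.1293, 0.197]
tool_rot: [3.141, -0.0, 1.673]
contact_force: [-0.0, 0.2, -1.1]
opening: 0.0557
grip_force: 35.0
```

```bash
for i in 1 ; do python3 -m crank '[[-0.2,-0.5,0,0,0],[-0.2,-1,0,0,0],[-0.2,-1,0,0,0]]'; done; python3 -m crank '[[-0.2,-0.5,0,0,0],[-0.2,-1,0,0,0],[-0.2,-1,0,0,0]]' | grep -E "pos|force"
```

```text
time: 17.03
tool_pos: [0.4556, -0.1303, 0.197]
tool_rot: [3.142, -0.0, 1.673]
contact_force: [-0.2, 1.2, -2.5]
opening: 0.0558
grip_force: 35.0
tool_pos: [0.4557, -0.1313, 0.197]
contact_force: [-0.4, 0.1, -1.9]
grip_force: 35.0
```

```bash
python3 -m crank '[[-0.2,-0.5,0,0,0],[-0.2,-1,0,0,0],[-0.2,-1,0,0,0]]' | grep -E "pos|force"; python3 -m crank '[[-0.2,-0.5,0,0,0],[-0.2,-1,0,0,0],[-0.2,-1,0,0,0]]' | grep -E "pos|force"
```

```text
tool_pos: [0.4557, -0.1322, 0.197]
contact_force: [0.6, 0.8, -1.4]
grip_force: 35.0
tool_pos: [0.4557, -0.1325, 0.1969]
contact_force: [1.1, 7.1, -0.4]
grip_force: 35.0
```

```bash
python3 -c "
from h import *
im,d=cap('side');P=cloud('side',d)
ux=np.array([.102,-.9948]);uy=np.array([.9948,.102]);O=np.array([.468,-.2544])
hsv=cv2.cvtColor(im,cv2.COLOR_RGB2HSV);Z=P[...,2];w=(P[...,:2]-O)@uy; a=(P[...,:2]-O)@ux
m=(hsv[...,1]>110)&(Z>.042)&(Z<.05)&(abs(w)<.02)&(a>-.2)&(a<-.1);pl=(hsv[...,1]<90)&(Z>.005)&(Z<.012)&(abs(w)<.06)&(a>-.21)&(a<-.1)
print('head back end',np.percentile(a[m],[0,1,3]),'plate edge',np.percentile(a[pl],[0,.5,2]),'ideal -.169 / -.185')
"
```

```text
head back end [-0.1678618 -0.166331  -0.1646527] plate edge [-0.18501755 -0.18420292 -0.18281723] ideal -.169 / -.185
```

Contact with the stop is at 7 N and the head position matches. Next, lower onto the plate.

```bash
python3 -m crank '[[-0.2,0,0,0.6,0],[-0.2,0,0,1.2,0],[-0.2,0,0,1.2,0],[-0.2,0,0,1.2,0]]' | grep -E "pos|force"; python3 -m crank '[[-0.2,0,0,0.4,0],[-0.2,0,0,0.7,0],[-0.2,0,0,0.7,0],[-0.2,0,0,0.7,0]]' | grep -E "pos|force"
```

```text
tool_pos: [0.4557, -0.1324, 0.1958]
contact_force: [0.8, 7.5, 1.5]
grip_force: 35.0
tool_pos: [0.4557, -0.1324, 0.1956]
contact_force: [-1.8, 8.4, 6.5]
grip_force: 35.0
```

```bash
python3 -m crank '[[-0.2,0,0,0,0],[0.25,0,0,0,0],[0.3,0,0,0,0],[0.4,0,0,0,0],[0.6,0,0,0,0],[0.7,0,0,0,0],[0.7,0,0,0,0],[0.7,0,0,0,0]]' | grep -E "pos|force|open"; python3 -m crank '[[0.7,0,0,-10,0],[0.7,0,0,-30,0],[0.7,0,0,-55,0],[0.7,0,0,-80,0],[0.7,20,0,-100,0],[0.7,55,0,-115,0],[0.7,90,0,-115,0],[0.7,125,0,-115,0],[0.7,160,0,-115,0],[0.7,190,0,-115,0],[0.7,190,0,-115,0],[0.7,190,0,-115,0]]'; python3 - <<'E'
from h import *
ux=np.array([.102,-.9948]);uy=np.array([.9948,.102]);O=np.array([.468,-.2544])
for n in('top','side'):
    im,d=cap(n);P=cloud(n,d);hsv=cv2.cvtColor(im,cv2.COLOR_RGB2HSV);Z=P[...,2];w=(P[...,:2]-O)@uy; a=(P[...,:2]-O)@ux
    m=(hsv[...,1]>110)&(Z>.036)&(Z<.05)&(abs(w)<.05)&(a>-.2)&(a<-.05);pl=(hsv[...,1]<90)&(Z>.005)&(Z<.012)&(abs(w)<.09)&(a>-.21)&(a<-.1)
    print(n,m.sum(),'back end',np.percentile(a[m],[0,1]),'plate edge',np.percentile(a[pl],[0,.5]),'plate w',(w[pl].min()+w[pl].max())/2)
    for a0 in(-.16,-.145,-.13,-.115,-.1,-.075,-.065,-.06):
        s=m&(abs(a-a0)<.004)
        if s.any(): print(a0,s.sum(),w[s].min().round(4),w[s].max().round(4),((w[s].min()+w[s].max())/2).round(4))
im=load('side')[0]; cv2.imwrite('pics/side6.png',cv2.resize(im[90:210,260:390,::-1],None,fx=5,fy=5,interpolation=cv2.INTER_CUBIC))
E
```

```text
tool_pos: [0.4559, -0.1333, 0.1951]
contact_force: [0.1, -0.3, 0.2]
opening: 0.0774
grip_force: 0.0
time: 20.17
tool_pos: [0.4362, 0.057, 0.3102]
tool_rot: [3.141, 0.0, 1.676]
contact_force: [0.7, -0.6, 0.0]
opening: 0.078
grip_force: 0.0
top 823 back end [-0.16686782 -0.16557744] plate edge [-0.18388647 -0.18350502] plate w -0.0019356791902919376
-0.16 67 -0.0288 0.0252 -0.0018
-0.145 68 -0.0284 0.0257 -0.0013
-0.13 68 -0.0277 0.0242 -0.0018
-0.115 68 -0.0285 0.0259 -0.0013
-0.1 66 -0.0282 0.026 -0.0011
-0.075 29 -0.0129 0.0106 -0.0011
-0.065 31 -0.0138 0.01 -0.0019
-0.06 32 -0.0124 0.0116 -0.0004
side 456 back end [-0.16881153 -0.16809621] plate edge [-0.18495337 -0.18420975] plate w 0.0021383658892671353
-0.16 60 -0.0242 0.0291 0.0024
-0.145 38 -0.0233 0.0285 0.0026
-0.13 48 -0.0226 0.0291 0.0032
-0.115 41 -0.0244 0.0285 0.002
-0.1 38 -0.0235 0.0274 0.002
```

View pics/side6.png

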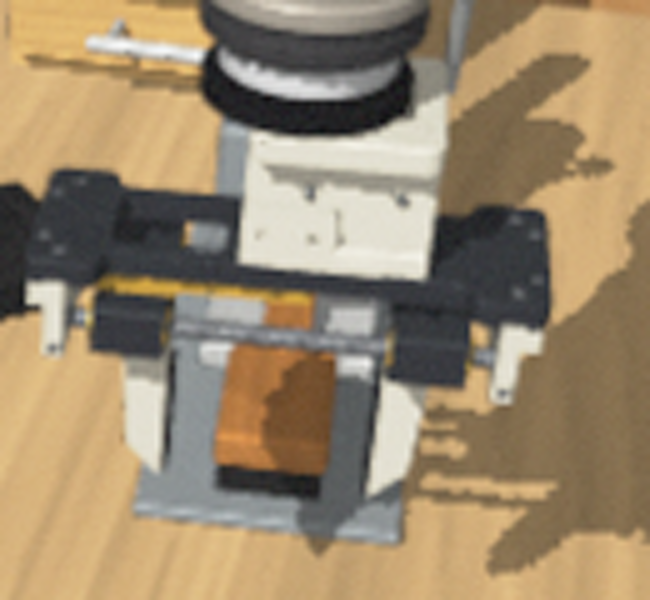

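The brush sits flat and in line with the stand, centred to within about 0.5 mm in both views. Its back end is 16–17 mm from the plate edge (16 is ideal), and the gripper is clear of it.

```bash
python3 -c "
from cell import ticket
print(ticket.hand_in())"
```

```text
the job is handed in; nothing more can be done
None
```

The job is handed in after about 20 s of robot time: the tin stands wholly on the cork mat, and the brush lies pad down on the base plate, in line to about 0.5 mm, its end pressed to the stop at 7–8 N before release. The dot under the bit was not seen directly, and nothing was dropped or, as far as the pictures show, disturbed.

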